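Sort joint balls through the gap under a card

ROBOT

A 6-joint arm with a two-finger parallel gripper is mounted at the origin on the work surface. World frame = base frame: x ahead of the robot, y to its left, z up, the work surface at z = 0. Lengths are in m, angles in rad, forces in N, time in s.
With the tool pointing down it reaches from about 0.35 to 0.975 m from the base axis. Payload 4.9 kg.
Tool frame: the origin (TCP) lies midway between the tips of the shut fingers; the grasp point (between the pads) lies ctrl.grip_point_offset behind it (ctrl.grip_point_offset is the distance from the TCP to the grasp point, in m); x points along the fingers, y is the direction in which the jaws open and shut, and the axes are right-handed (so a half turn about x gives the same grasp; the last joint's range is limited). The gripper opens to 85 mm and grips with 20 to 120 N. Pads are 22 mm wide; open, the fingers measure 114 mm over their backs; the gripper's body (76 mm by 85 mm) begins 54 mm behind the grasp point. The pads swing forward as they close: fully open they stand 13 mm farther back than shut.
Start: joints at [1.149, 0.053, 1.613, -0, 1.476, -0.119], TCP at [0.186, 0.597, 0.231] pointing down, gripper open.
Joint ranges: [-3.01, 3.01], [-1.01, 2.22], [0.06, 2.58], [-1.02, 4.17], [0.09, 2.62], [-3.14, 3.14]. Speed limits (rad/s): [2.57, 2.57, 3.14, 3.14, 3.14, 3.14].

INTERFACE

Orientations are given as a rotation vector (axis times angle).
In Python, from station import ctrl gives the robot as it stands. The module is installed in compiled form; this text tells all that it offers.
- The arm moves only by the tool drive_tool, never from a script. Its argument "commands" is text: rows parted by semicolons, each of 5 numbers parted by spaces: the closure, from -1 (fully open) to 1 (shut), so that 0 is half open, then the shift along the tool's x, y, z in units of 40 mm (1.0 is 40 mm), then the turn about the tool's x in units of 5 degrees (1.0 is 5 degrees). A call has 1 to 8 rows; each row is the pose to reach, as a shift and turn from the pose commanded when the call began, along the tool's axes at that moment; what a row does not reach only later rows make up. A row lasts 1/12 s, in which the tool goes at most 41.7 mm and 7.16 degrees, less where a joint would pass 70% of its speed; a pose out of reach is approached as far as the arm can. A call with a gripper value outside its range is refused whole. The fingers move at their own pace and stop on an object; "newtons" is the grip in N (left out, the last holds). Time passes only in rows, so rows that repeat a pose let the fingers close. It gives the time, the measured TCP pose, the force and the opening at its end, in the units of the state.
- ctrl.get_obs(): the state, without advancing time (a new reading comes with each control period).
- ctrl.get_image(name): name is "scene" or "top"; returns (picture, depth): 400x640x3 uint8, blue, green, red; 400x640 float32, m along the optical axis (not along the pixel's ray), 0 where there is no reading.
- ctrl.camera_info(name): a dict with "K" (3x3 intrinsics, pixels), "T" (4x4, takes a point from camera to world coordinates). Camera axes: x right, y down, z forward; pixel columns grow to the right and rows downward; lengths in m; the calibration is good to about 2 mm. A picture is of the moment at which its call begins. camera_info takes no time and is no camera call.
- ctrl.finish_job(): hands the job in, once; it reports no verdict.
The state is a dict: "t": time; "q": joint angles; "dq": joint speeds; "effort": joint torques, N m; "tool_pos": TCP position; "tool_rot": TCP orientation; "contact_force": force on the tool from outside, world axes, zero at the start; "wrist_torque": the same for the moment, N m; "opening": finger opening in m.
Only numpy, scipy, OpenCV 4.12 (cv2) and the standard library are available. Lean on these libraries where they do the work, as an engineer would, in place of code of your own. Each camera call takes 0.05 s, during which the arm holds its last target.

TASK

Sort the steel joint balls for the model maker: pick the white card up by its grip, lay it across the pouring side of the black tipping bowl so that the gap left at the lip is wide enough for the small balls only, and press the bowl down with it until the five small balls have rolled out through the gap into the catch tray, while the large ball stays in the bowl. Then let the bowl come back level under the card and lay the card flat back on the dark mat. Do not touch the balls with the gripper and leave the jar, the tape and the brush where they are.

Things in the scene. Friction and masses are not known exactly. Their poses are not given: they have to be found in the camera images.
- card: Sorting card: white plastic plate 40 (x) x 180 (y) x 4 mm with an upright wooden grip (fin) on its middle, 40 mm long along x, 12 mm thick along y, its top 46 mm above the plate's underside. 70 to 120 g. Origin: centre of the underside, z up. Take the fin by its 40 mm faces (fingers close along y; the hand may lean along the fin). Starts flat on the mat, y within 0.3 rad of the mat's. Same after a half turn.
- bowl_rim (a point): Centre of the mouth of the black oblong tipping bowl, in the rim's plane and on the pivot axis, 115 mm above the table; turns with the bowl. z: out of the bowl (up when level), y: pivot axis, -x: to the pouring lip (roughly to the robot). Mouth inside 188 (x) x 160 (y) mm, wall 3 mm, 35 deep, flat floor 72 x 88, flat walls; the lip wall rises 31 deg. Stand cheeks: |y| 103 to 115, |x| < 17, 8 mm above the rim.
- bowl_lip (a point): Middle of the straight pouring lip (rim's inner edge), where the balls pour out, 94 mm to -x of bowl_rim, same axes. A straight card edge lying across the rim d mm in from here leaves about d/2 clear under it, square to the wall. Best: card centre 54 mm in (its y along the pivot, front edge 34 mm in, 17 mm clear): small balls pass, the large one does not. Front edge 29 to 40 mm in works.
- bowl (a joint): Tipping angle of the bowl on its pivot, rad: 0 level (held there by a weak spring), growing as the lip (-x side) goes down, stop at 0.85. A push of about 3 to 9 N on the rim near the card's place tips it; it comes back by itself as the push is let up. Balls start to roll out at about 0.65; at 0.8 all the small ones leave within about two seconds.
- tray_in (a point): Middle of the inner floor of the plywood catch tray, fixed to the bowl's stand on its lip side, 6 mm above the table. Inside 115 (x) x 196 (y) mm, walls 30 mm high above the floor, 38 mm on the robot's side. Axes as those of the level bowl.
- big_center (a point): Centre of the large steel ball, 28 mm diameter, about 90 g, on the bowl's floor at the start. It is to stay in the bowl.
- small0_center (a point): Centre of a small steel ball, 13 mm diameter, 10 g, on the bowl's floor at the start.
- small1_center (a point): Centre of a small steel ball, 13 mm diameter, 10 g, on the bowl's floor at the start.
- small2_center (a point): Centre of a small steel ball, 13 mm diameter, 10 g, on the bowl's floor at the start.
- small3_center (a point): Centre of a small steel ball, 13 mm diameter, 10 g, on the bowl's floor at the start.
- small4_center (a point): Centre of a small steel ball, 13 mm diameter, 10 g, on the bowl's floor at the start.
- mat: Dark cutting mat, fixed, 130 (x) x 240 (y) x 3 mm thick. Origin: centre of its underside, on the table. The card lies on it.
- jar: Bystander: closed glass paint jar, 42 mm diameter, 55 mm high. Origin: centre of its underside.
- tape: Bystander: roll of tape lying flat, 90 mm diameter, 24 mm high. Origin: centre of its underside.
- brush: Bystander: brush lying on the table, 170 mm long. Origin: its middle, on the table.
Mind the look-alikes: they are no part of the job. Leave any red look-alike of the card alone. Leave any blue look-alike of the part that bears big_center alone.

How it is judged:
On the way, in this order (a step that is already met when the one before it is completed fails the run):
1. the card lies across the pouring side of the rim and the bowl is pressed down with it (value of joint bowl above 0.25 rad and contact force between card and bowl above 0.3 N and z of card in the frame of bowl_rim between -0.012 and 0.02 m and x of card in the frame of bowl_rim between -0.075 and 0.01 m and y of card in the frame of bowl_rim between -0.03 and 0.03 m), for 0.1 s.
2. all five small balls have rolled into the tray, the large ball is still in the bowl (x of small0_center in the frame of tray_in between -0.06 and 0.06 m and y of small0_center in the frame of tray_in between -0.1 and 0.1 m and z of small0_center in the frame of tray_in between -0.005 and 0.03 m and x of small1_center in the frame of tray_in between -0.06 and 0.06 m and y of small1_center in the frame of tray_in between -0.1 and 0.1 m and z of small1_center in the frame of tray_in between -0.005 and 0.03 m and x of small2_center in the frame of tray_in between -0.06 and 0.06 m and y of small2_center in the frame of tray_in between -0.1 and 0.1 m and z of small2_center in the frame of tray_in between -0.005 and 0.03 m and x of small3_center in the frame of tray_in between -0.06 and 0.06 m and y of small3_center in the frame of tray_in between -0.1 and 0.1 m and z of small3_center in the frame of tray_in between -0.005 and 0.03 m and x of small4_center in the frame of tray_in between -0.06 and 0.06 m and y of small4_center in the frame of tray_in between -0.1 and 0.1 m and z of small4_center in the frame of tray_in between -0.005 and 0.03 m and distance between big_center and bowl_rim below 0.085 m), for 0.2 s.
At the end, for the whole second after the job is handed in: All five small balls lie in the catch tray (within its walls), the large ball is in the bowl (its centre within 85 mm of the mouth's centre), the bowl is level again (under 0.08 rad), and the card lies flat (within 0.12 rad) and still on the mat, its centre over the mat (all of step 2 and value of joint bowl below 0.08 rad and x of card in the frame of mat between -0.065 and 0.065 m and y of card in the frame of mat between -0.12 and 0.12 m and height (world z) of card below 0.01 m and angle between card's own z axis and vertical below 0.12 rad and linear speed of card below 0.03 m/s); the robot touches nothing.
It fails at once if the large ball leaves the bowl (distance between big_center and bowl_rim above 0.12 m).
It fails at once if the gripper touches a ball (contact force between the fingers and small0 above 0.3 N or contact force between the fingers and small1 above 0.3 N or contact force between the fingers and small2 above 0.3 N or contact force between the fingers and small3 above 0.3 N or contact force between the fingers and small4 above 0.3 N or contact force between the fingers and big above 0.3 N).
It fails at once if the paint jar is moved by more than 30 mm (distance of jar from where it was at the start of the episode above 0.03 m).
It fails at once if the roll of tape is moved by more than 30 mm (distance of tape from where it was at the start of the episode above 0.03 m).
It fails at once if the brush is moved by more than 30 mm (distance of brush from where it was at the start of the episode above 0.03 m).
It also fails if it takes over 72 s, if anything falls off the work surface, if the arm or the gripper's body presses on something with over 40 N, if the wrist force passes 120 N, or if a joint passes its speed limit or range.

## Working session

There is one attempt and no reset: what is moved stays moved. The work goes in short steps, Python scripts to look and compute and a tool call to move; the robot and the scene stay as the last step left them, time stands still between calls to the robot, and variables do not carry over. Pictures are saved under pics/ and viewed, and the job is handed in when it is done.

Besides the shell and the picture viewer there is one more tool, called after "Call:" as name(argument=value, ...), one argument or row to a line, values as JSON. drive_tool: Moves the arm, as the interface text tells. Its arguments: {"type":"object","properties":{"commands":{"type":"string"},"newtons":{"type":"number"}},"required":["commands"]}

```bash
mkdir -p pics; cat > h.py <<'E'
import numpy as np,cv2
from station import ctrl
def snap(n,tag):
    im,d=ctrl.get_image(n); cv2.imwrite(f'pics/{tag}.png',im); np.save(f'pics/{tag}.npy',d); return im,d
def pt(n,d,u,v):
    c=ctrl.camera_info(n);K,T=c['K'],c['T'];z=d[int(v),int(u)]
    return (T@np.array([(u-K[0,2])/K[0,0]*z,(v-K[1,2])/K[1,1]*z,z,1]))[:3]
def ray(n,u,v,h):
    c=ctrl.camera_info(n);K,T=c['K'],c['T']
    r=T[:3,:3]@np.array([(u-K[0,2])/K[0,0],(v-K[1,2])/K[1,1],1]);o=T[:3,3]
    return o+r*(h-o[2])/r[2]
def crop(tag,u0,v0,u1,v1,s):
    im=cv2.imread(f'pics/{tag}.png')[v0:v1,u0:u1]
    cv2.imwrite(f'pics/{tag}_c{u0}_{v0}.png',cv2.resize(im,None,fx=s,fy=s,interpolation=cv2.INTER_CUBIC))
E
python3 - <<'E'
from h import *
snap('scene','s0');snap('top','t0')
o=ctrl.get_obs();print(o);print(ctrl.grip_point_offset);print(ctrl.camera_info('top'))
E
```

```text
{'t': 0.1, 'q': array([ 1.14899346e+00,  5.33259856e-02,  1.61416883e+00,  8.51883166e-06,
        1.47599458e+00, -1.18995742e-01]), 'dq': array([-0.00179459, -0.00129302, -0.00280905, -0.00074988,  0.00080858,
       -0.00131927]), 'effort': array([ 3.98079555e-04, -3.94897127e+01, -3.71366179e+01, -1.12622895e-04,
        3.83242004e-03,  2.64007184e-06]), 'tool_pos': array([0.18613644, 0.59604501, 0.23015692]), 'tool_rot': array([ 0.23623891,  1.55821425, -0.23911568]), 'contact_force': array([-0.19721773, -0.19549166,  0.10644799]), 'wrist_torque': array([0.02565315, 0.0134383 , 0.013158  ]), 'opening': 0.08571608813724566}
0.0187
{'K': array([[404.24508996,   0.        , 319.2716286 ],
       [  0.        , 404.24508996, 197.7032049 ],
       [  0.        ,   0.        ,   1.        ]]), 'T': array([[ 0.0225491 , -0.99616049,  0.08459203,  0.55108113],
       [-0.99945471, -0.02042022,  0.025948  , -0.01585165],
       [-0.02412099, -0.08513101, -0.99607775,  1.12887976],
       [ 0.        ,  0.        ,  0.        ,  1.        ]])}
```

View pics/s0.png

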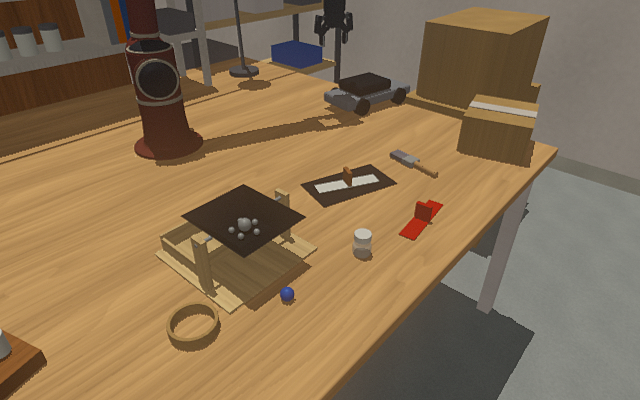

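View pics/t0.png

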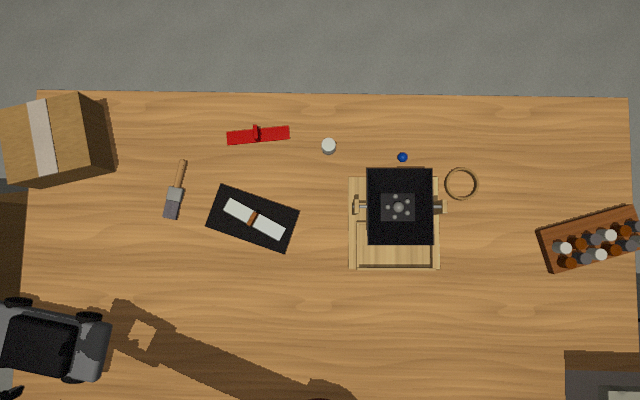

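```bash
python3 - <<'E'
from h import *
crop('t0',195,170,310,265,6.5)
crop('t0',335,145,455,280,4.4)
d=np.load('pics/t0.npy')
for p in [(254,219),(240,210),(270,230),(214,208),(397,207),(400,237),(400,172)]: print(p,pt('top',d,*p))
E
```

```text
(254, 219) [0.58226042 0.18811831 0.03738594]
(240, 210) [0.60748889 0.23449097 0.00459233]
(270, 230) [0.55361692 0.14838734 0.00506745]
(214, 208) [0.61149259 0.30768932 0.00553408]
(397, 207) [ 0.61837961 -0.18578157  0.10676089]
(400, 237) [ 0.54321641 -0.19426611  0.1037082 ]
(400, 172) [ 0.70744409 -0.19263987  0.10774096]
```

View pics/t0_c195_170.png

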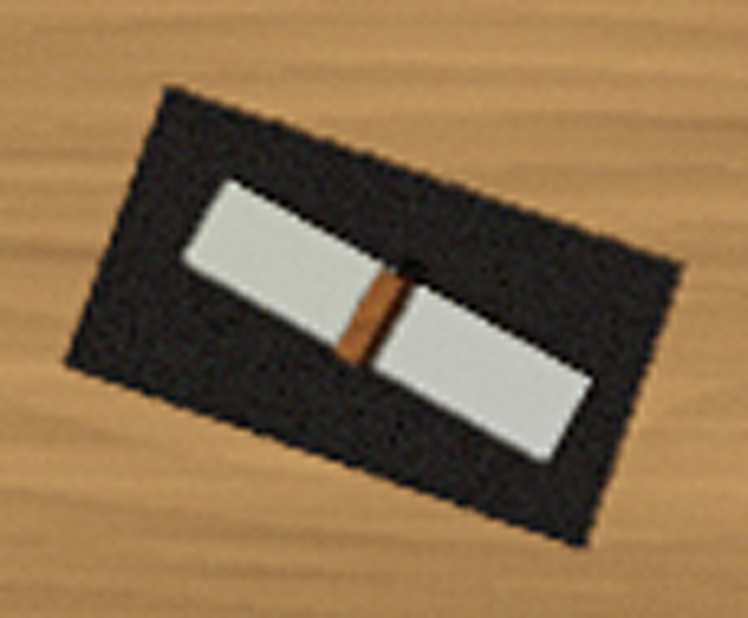

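View pics/t0_c335_145.png

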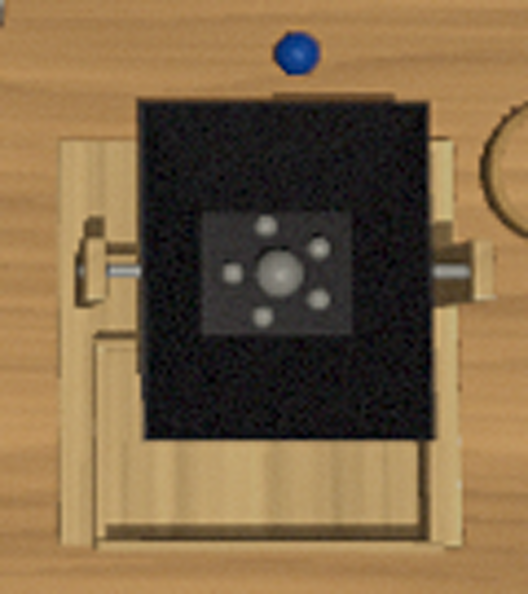

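```bash
cat > m.py <<'E'
from h import *
def quad(l,u0,v0,s,h):
    P=np.array([ray('top',u0+(x+.5)/s-.5,v0+(y+.5)/s-.5,h) for x,y in l])
    return P
for nm,l,a in [('card',[(230,180),(592,380),(547,463),(183,260)],(195,170,6.5,.007)),
 ('mat',[(165,88),(685,265),(588,547),(65,365)],(195,170,6.5,.003)),
 ('rim',[(138,100),(429,100),(434,438),(145,438)],(335,145,4.4,.115)),
 ('fintop',[(386,268),(410,280),(365,365),(335,350)],(195,170,6.5,.049))]:
    P=quad(l,*a);e=P[:2]-P[[3,2]]
    L=[np.linalg.norm(P[i]-P[(i+1)%4]).round(4) for i in range(4)]
    yd=(P[0]-P[1]+P[3]-P[2]);xd=(P[0]-P[3]+P[1]-P[2])
    print(nm,P.mean(0).round(4),L,'yaw from y-sides',np.arctan2(-yd[0],yd[1]).round(4),'from x',np.arctan2(xd[1],xd[0]).round(4))
for p in [(267,225),(319,247),(319,299),(263,316),(232,272),(281,273)]: print(ray('top',335+p[0]/4.4,145+p[1]/4.4,.09)) 
for p in [(97,335),(425,335),(427,535),(97,540)]: print('tray',ray('top',335+p[0]/4.4,145+p[1]/4.4,.036)) 
for p in [(93,270),(483,270)]:print('cheek',ray('top',335+p[0]/4.4,145+p[1]/4.4,.123))
from scipy.spatial.transform import Rotation as R
o=ctrl.get_obs();print(R.from_rotvec(o['tool_rot']).as_matrix().round(4))
E
python3 m.py
```

```text
card [0.5836 0.1934 0.007 ] [np.float64(0.179), np.float64(0.04), np.float64(0.18), np.float64(0.0397)] yaw from y-sides -0.4795 from x -0.4833
mat [0.5857 0.1997 0.003 ] [np.float64(0.2392), np.float64(0.127), np.float64(0.2392), np.float64(0.1267)] yaw from y-sides -0.3067 from x -0.3053
rim [ 0.6219 -0.191   0.115 ] [np.float64(0.1661), np.float64(0.1922), np.float64(0.1623), np.float64(0.193)] yaw from y-sides 0.0209 from x 0.0234
fintop [0.5841 0.1911 0.049 ] [np.float64(0.0112), np.float64(0.0394), np.float64(0.0139), np.float64(0.0396)] yaw from y-sides -0.4369 from x -0.4908
[ 0.64737164 -0.18502203  0.09      ]
[ 0.63511224 -0.21527979  0.09      ]
[ 0.60478597 -0.21540309  0.09      ]
[ 0.59420316 -0.1830538   0.09      ]
[ 0.61945183 -0.16489281  0.09      ]
[ 0.6194666  -0.19332314  0.09      ]
tray [ 0.58262129 -0.09060921  0.036     ]
tray [ 0.58699169 -0.29016154  0.036     ]
tray [ 0.46634861 -0.29124708  0.036     ]
tray [ 0.45846036 -0.09242409  0.036     ]
cheek [ 0.61676538 -0.08186465  0.123     ]
cheek [ 0.62136646 -0.30076847  0.123     ]
[[-8.000e-04  2.982e-01  9.545e-01]
 [-1.700e-03  9.545e-01 -2.982e-01]
 [-1.000e+00 -1.900e-03 -2.000e-04]]
```

The dark mat carries the white card with its brown fin (top image, 251,219). The red card (258,134) and the blue ball (402,157) are look-alikes, so I leave them alone. The measured sizes match: card 180x40, mat 239x127 and rim 166x193. I'll move over the card now.

Call:
drive_tool(
  commands="-1 0 -0.4 0.75 0.1; -1 0 -0.8 1.5 0.3; -1 0 -1.2 2.25 0.5; -1 0 -1.6 3 0.7; -1 0 -2.0 3.75 0.9; -1 0 -2.4 4.5 1; -1 0 -2.8 5.25 1; -1 0 -3.2 6 1",
)

```text
t: 0.77
tool_pos: [0.3779, 0.4013, 0.2308]
tool_rot: [0.305, 1.55, -0.306]
contact_force: [0.3, 0.6, -0.0]
opening: 0.0857
```

```bash
cat > go.py <<'E'
# usage: go.py x y z yaw  -> shift needed in tool units (target TCP)
from h import *
import sys
from scipy.spatial.transform import Rotation as R
o=ctrl.get_obs();M=R.from_rotvec(o['tool_rot']).as_matrix()
p=o['tool_pos'];yaw=np.arctan2(-M[0,1],M[1,1])
print('t',round(o['t'],2),'tcp',p.round(4),'yaw',yaw.round(4),'tilt',M[2].round(3),'F',o['contact_force'].round(2),'T',o['wrist_torque'].round(3),'open',round(o['opening'],4))
if len(sys.argv)>4:
    x,y,z,w=map(float,sys.argv[1:5])
    print('units',(M.T@(np.array([x,y,z])-p)/0.04).round(3),'turn',(-(w-yaw)*180/np.pi/5).round(3))
E
python3 go.py 0.584 0.192 0.12 -0.481
```

```text
t 0.77 tcp [0.3779 0.4013 0.2308] yaw -0.3899 tilt [-1.    -0.001 -0.   ] F [ 0.33  0.63 -0.01] T [ 0.016 -0.049  0.007] open 0.0857
units [ 2.77  -2.88   6.755] turn 1.044
```

Call:
drive_tool(
  commands="-1 0.2 -0.36 0.8 0.2; -1 0.4 -0.72 1.6 0.4; -1 0.7 -1.08 2.4 0.6; -1 1 -1.44 3.2 0.8; -1 1.4 -1.8 4 1; -1 1.8 -2.16 4.9 1.04; -1 2.3 -2.5 5.8 1.04; -1 2.77 -2.88 6.75 1.04",
)

```text
t: 1.43
tool_pos: [0.5804, 0.1955, 0.1214]
tool_rot: [0.377, 1.538, -0.377]
contact_force: [0.7, 0.1, 1.2]
opening: 0.0851
```

```bash
python3 go.py 0.584 0.192 0.016 -0.481; python3 -c "
from h import *
snap('top','t1');crop('t1',195,150,335,265,5)
snap('scene','s1');crop('s1',280,130,420,235,5)"
```

```text
t 1.43 tcp [0.5804 0.1955 0.1214] yaw -0.4809 tilt [-1.    -0.    -0.001] F [0.72 0.1  1.15] T [ 0.03  -0.097  0.008] open 0.0851
units [ 2.635 -0.034  0.122] turn 0.002
```

View pics/s1_c280_130.png

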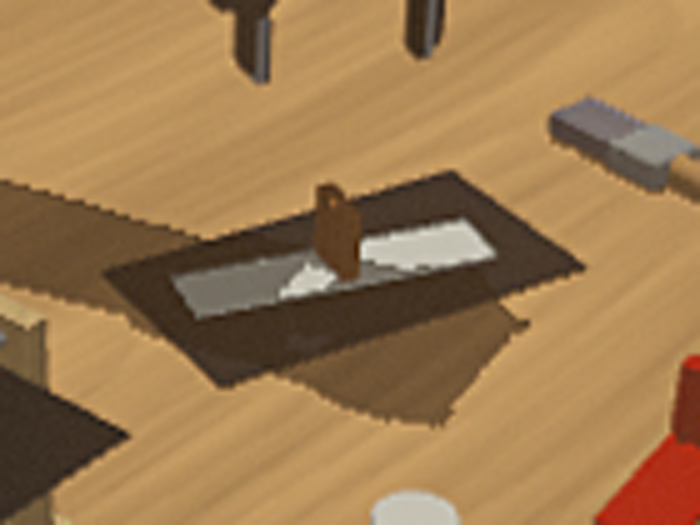

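The open fingers hang above and around the brown fin (scene crop 335,230), and both plate and mat are in view below. Now down, then close.

Call:
drive_tool(
  commands="-1 0.6 0 0 0; -1 1.2 0 0 0; -1 1.8 0 0 0; -1 2.2 0 0 0; -1 2.45 0 0 0; -1 2.6 0 0 0; -1 2.6 0 0 0; -1 2.6 0 0 0",
  newtons=30,
)

```text
t: 2.2
tool_pos: [0.5802, 0.1973, 0.0195]
tool_rot: [0.377, 1.537, -0.376]
contact_force: [-0.0, 0.3, 1.0]
opening: 0.0859
```

Call:
drive_tool(
  commands="0.2 0 0 0 0; 0.6 0 0 0 0; 1 0 0 0 0; 1 0 0 0 0; 1 0 0 0 0; 1 0 0 0 0; 1 0 0 0 0; 1 0 0 0 0",
  newtons=30,
)

```text
t: 2.87
tool_pos: [0.58, 0.197, 0.019]
tool_rot: [0.377, 1.537, -0.377]
contact_force: [-0.1, -0.8, 1.9]
opening: 0.0114
```

```bash
python3 go.py 0.584 0.192 0.016 -0.481
```

```text
t 2.87 tcp [0.58  0.197 0.019] yaw -0.4809 tilt [-1.  0.  0.] F [-0.12 -0.79  1.9 ] T [ 0.035 -0.053  0.043] open 0.0114
units [ 0.076 -0.065  0.147] turn 0.002
```

The grip sits about 6 mm off along the fin. I'll open, shift and grip again.

Call:
drive_tool(
  commands="0.4 0 0 0 0; 0.4 0 0 0 0; 0.4 0 0 0 0; 0.4 0.06 0 0.15 0; 0.4 0.06 0 0.15 0; 1 0.06 0 0.15 0; 1 0.06 0 0.15 0; 1 0.06 0 0.15 0",
  newtons=30,
)

```text
t: 3.53
tool_pos: [0.5849, 0.1942, 0.0161]
tool_rot: [0.377, 1.538, -0.377]
contact_force: [-0.3, -0.3, -0.7]
opening: 0.0115
```

Call:
drive_tool(
  commands="1 0 0 0 0; 1 0 0 0 0; 1 0 0 0 0; 1 0 0 0 0; 1 -0.3 0 0 0; 1 -0.8 0 0 0; 1 -1.2 0 0 0; 1 -1.5 0 0 0",
  newtons=30,
)

```text
t: 4.2
tool_pos: [0.586, 0.1944, 0.079]
tool_rot: [0.378, 1.535, -0.376]
contact_force: [0.5, 0.8, -0.6]
opening: 0.0115
```

```bash
python3 -c "
from h import *
snap('top','t2');crop('t2',195,150,335,265,5)
snap('scene','s2');crop('s2',280,110,420,215,5)"
python3 go.py 0.584 0.192 0.016 -0.481
```

```text
t 4.3 tcp [0.5872 0.1947 0.0801] yaw -0.4807 tilt [-1.     0.004  0.005] F [ 1.28 -1.14 -0.65] T [ 0.038  0.005 -0.01 ] open 0.0118
units [ 1.603 -0.103 -0.048] turn 0.003
```

View pics/s2_c280_110.png

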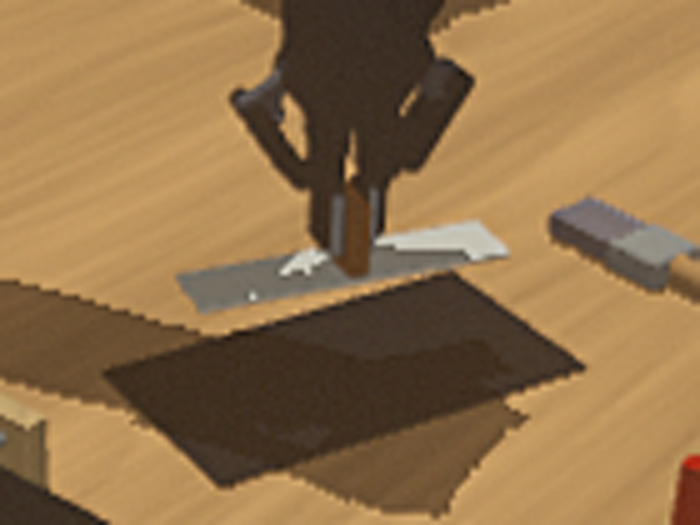

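View pics/t2_c195_150.png

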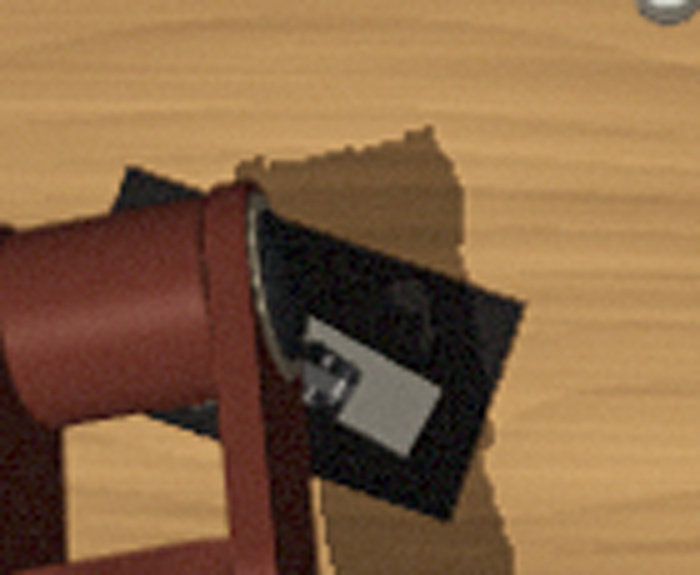

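The card is held level by its fin, clear of the mat. Carrying it to the bowl.

Call:
drive_tool(
  commands="1 -0.6 0 0 0; 1 -1.3 0 0 0; 1 -2 -0.3 0.15 -0.4; 1 -2.6 -0.9 0.45 -0.9; 1 -3 -1.6 0.8 -1.4; 1 -3 -2.3 1.15 -1.9; 1 -3 -3 1.5 -2.4; 1 -3 -3.7 1.85 -2.9",
)

```text
t: 4.97
tool_pos: [0.5817, 0.0275, 0.1961]
tool_rot: [0.177, 1.564, -0.177]
contact_force: [1.0, 0.3, -1.0]
opening: 0.0117
```

```bash
python3 go.py 0.582 -0.192 0.2 0.022
```

```text
t 4.97 tcp [0.5817 0.0275 0.1961] yaw -0.2252 tilt [-1. -0. -0.] F [ 1.03  0.29 -0.99] T [ 0.052 -0.068 -0.005] open 0.0117
units [-0.099 -5.346  1.233] turn -2.833
```

Call:
drive_tool(
  commands="1 -0.1 -0.7 0.15 -0.5; 1 -0.1 -1.5 0.35 -1; 1 -0.1 -2.3 0.55 -1.5; 1 -0.1 -3.1 0.75 -2; 1 -0.1 -3.9 0.9 -2.4; 1 -0.1 -4.6 1.05 -2.8; 1 -0.1 -5.1 1.18 -2.83; 1 -0.1 -5.35 1.23 -2.83",
)

```text
t: 5.63
tool_pos: [0.581, -0.1932, 0.1992]
tool_rot: [-0.013, 1.572, 0.013]
contact_force: [-0.4, 0.2, -0.7]
opening: 0.0117
```

```bash
python3 -c "
from h import *
snap('top','t3');crop('t3',335,145,455,280,4.4)
snap('scene','s3');crop('s3',150,110,340,320,3)"
python3 go.py 0.582 -0.192 0.2 0.022
```

```text
t 5.73 tcp [ 0.5812 -0.1919  0.1994] yaw 0.0167 tilt [-1.     0.001 -0.001] F [ 0.2   0.81 -1.35] T [-0.014  0.023  0.037] open 0.0116
units [-0.014 -0.003  0.019] turn -0.06
```

View pics/s3_c150_110.png

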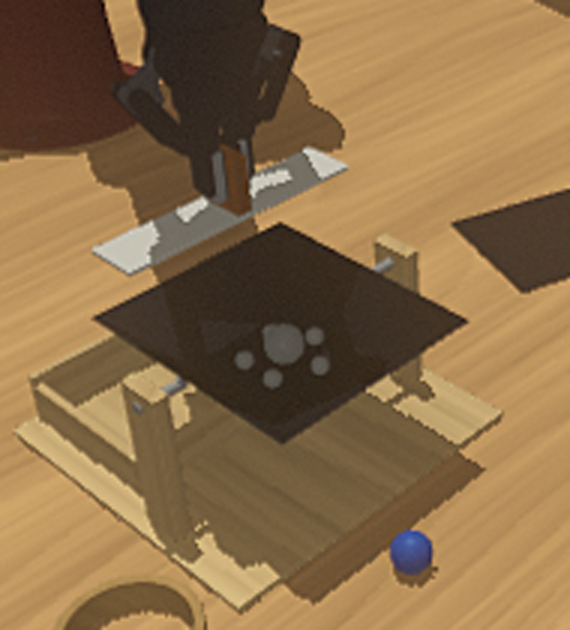

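View pics/t3.png

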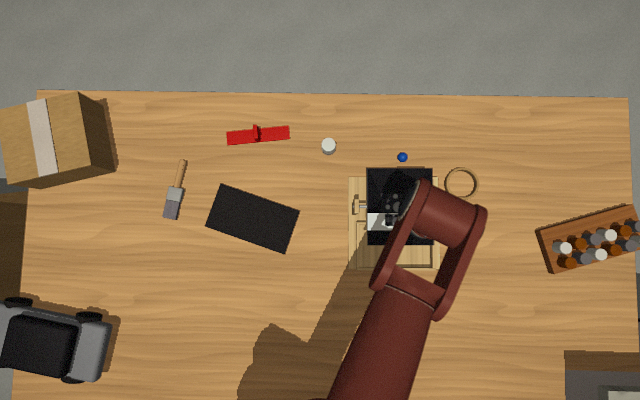

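```bash
python3 -c "
from h import *
crop('t3',355,195,415,255,10)
d=np.load('pics/t3.npy')
for u in (372,377,382):
  for v in range(206,236,2):
    p=pt('top',d,u,v);print(u,v,p.round(3),end=' ')
  print()
"
```

```text
372 206 [ 0.62  -0.123  0.102] 372 208 [ 0.615 -0.123  0.103] 372 210 [ 0.61  -0.123  0.106] 372 212 [ 0.605 -0.124  0.101] 372 214 [ 0.595 -0.114  0.192] 372 216 [ 0.591 -0.115  0.187] 372 218 [ 0.586 -0.115  0.189] 372 220 [ 0.582 -0.115  0.186] 372 222 [ 0.577 -0.115  0.191] 372 224 [ 0.572 -0.115  0.187] 372 226 [ 0.568 -0.115  0.188] 372 228 [ 0.563 -0.115  0.191] 372 230 [ 0.559 -0.124  0.104] 372 232 [ 0.554 -0.124  0.103] 372 234 [ 0.549 -0.124  0.106] 
377 206 [ 0.621 -0.138  0.088] 377 208 [ 0.616 -0.138  0.086] 377 210 [ 0.611 -0.138  0.089] 377 212 [ 0.606 -0.138  0.089] 377 214 [ 0.596 -0.126  0.19 ] 377 216 [ 0.591 -0.127  0.184] 377 218 [ 0.586 -0.126  0.191] 377 220 [ 0.582 -0.126  0.192] 377 222 [ 0.577 -0.126  0.191] 377 224 [ 0.573 -0.126  0.191] 377 226 [ 0.568 -0.126  0.19 ] 377 228 [ 0.563 -0.126  0.189] 377 230 [ 0.56  -0.138  0.09 ] 377 232 [ 0.554 -0.138  0.095] 377 234 [ 0.549 -0.137  0.098] 
382 206 [ 0.622 -0.152  0.078] 382 208 [ 0.617 -0.152  0.077] 382 210 [ 0.612 -0.152  0.077] 382 212 [ 0.606 -0.152  0.08 ] 382 214 [ 0.596 -0.138  0.19 ] 382 216 [ 0.591 -0.137  0.191] 382 218 [ 0.587 -0.138  0.189] 382 220 [ 0.582 -0.137  0.192] 382 222 [ 0.578 -0.138  0.186] 382 224 [ 0.573 -0.138  0.188] 382 226 [ 0.568 -0.138  0.188] 382 228 [ 0.564 -0.138  0.185] 382 230 [ 0.56  -0.15   0.096] 382 232 [ 0.555 -0.15   0.096] 382 234 [ 0.55  -0.15   0.098]
```

View pics/t3_c355_195.png

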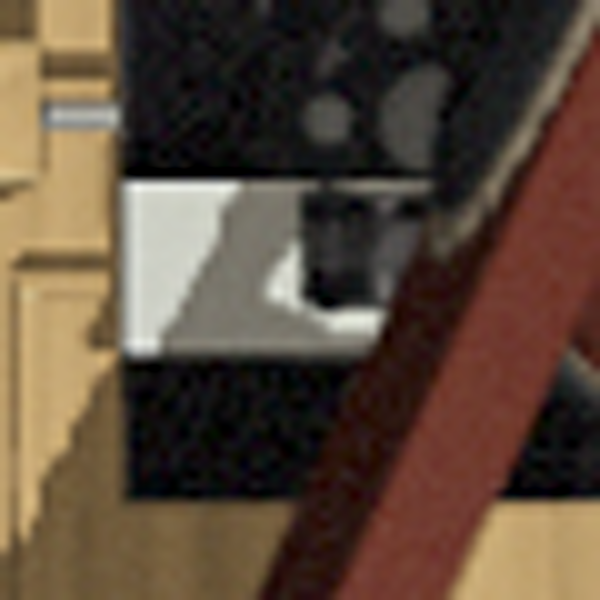

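The card (crop x 123+, y 178–353) lies parallel to the pivot, with its centre about 0.581 m in x against the 0.582 target. Lower it onto the rim.

Call:
drive_tool(
  commands="1 0.3 0 0 -0.05; 1 0.7 0 0.02 -0.05; 1 1.1 0 0.02 -0.05; 1 1.4 0 0.02 -0.05; 1 1.6 0 0.02 -0.05; 1 1.7 0 0.02 -0.05; 1 1.72 0 0.02 -0.05; 1 1.72 0 0.02 -0.05",
  newtons=25,
)

```text
t: 6.4
tool_pos: [0.5828, -0.1905, 0.1317]
tool_rot: [-0.019, 1.57, 0.019]
contact_force: [-0.3, 0.4, -0.2]
opening: 0.0117
```

```bash
python3 -c "
from h import *
snap('scene','s4');crop('s4',150,110,340,320,3)"
python3 go.py 0.582 -0.192 0.128 0.022
```

```text
t 6.45 tcp [ 0.5831 -0.1908  0.1323] yaw 0.0239 tilt [-1.    -0.001  0.001] F [ 0.   -0.57 -0.39] T [-0.023  0.071  0.024] open 0.0115
units [ 0.109 -0.029 -0.029] turn 0.022
```

View pics/s4_c150_110.png

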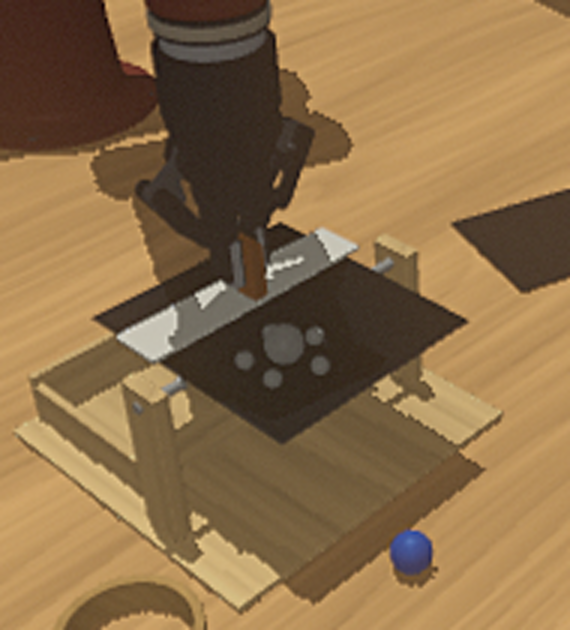

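The card sits just above the rim on the pouring side, with the balls behind it. Begin pressing.

Call:
drive_tool(
  commands="1 0.05 0 0 0; 1 0.1 0 0 0; 1 0.15 0 -0.03 0; 1 0.2 0 -0.07 0; 1 0.26 0 -0.11 0; 1 0.32 0 -0.14 0; 1 0.38 0 -0.17 0; 1 0.43 0 -0.19 0",
  newtons=25,
)

```text
t: 7.12
tool_pos: [0.5758, -0.1916, 0.1158]
tool_rot: [-0.02, 1.568, 0.017]
contact_force: [0.5, -0.3, 4.6]
opening: 0.0116
```

```bash
python3 -c "
from h import *
snap('scene','s5');crop('s5',150,110,340,320,3)"
python3 go.py 0.582 -0.192 0.128 0.022
```

```text
t 7.17 tcp [ 0.5751 -0.1915  0.1148] yaw 0.0235 tilt [-1.    -0.001  0.001] F [-0.25 -0.68  2.4 ] T [-0.202 -0.185  0.03 ] open 0.0115
units [-0.329 -0.018  0.173] turn 0.017
```

View pics/s5_c150_110.png

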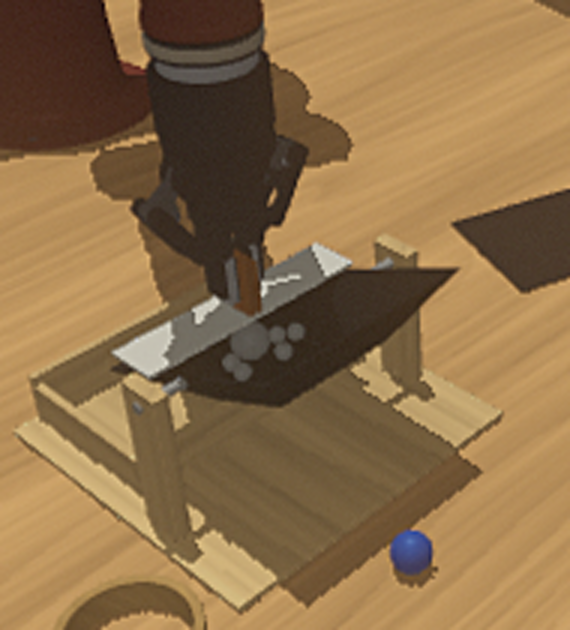

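```bash
cat > ang.py <<'E'
from h import *
import sys
# args: tag  then scene full-pixels of card points or rim points -> rim frame coords
tag=sys.argv[1];d=np.load(f'pics/{tag}.npy')
for a in sys.argv[2:]:
    u,v=map(float,a.split(','));p=pt('scene',d,150+u/3,110+v/3)
    q=p-np.array([.622,-.191,.115]);c,s=np.cos(.022),np.sin(.022)
    X=c*q[0]+s*q[1];Y=-s*q[0]+c*q[1]
    print(a,p.round(4),'level frame',round(X,4),round(Y,4),round(q[2],4),'ang',np.arctan2(q[2],X).round(3))
E
python3 ang.py s5 452,271 420,271 446,278 290,401 270,401 317,248 345,262 120,353 150,373 180,343
```

```text
452,271 [ 0.706  -0.1103  0.1523] level frame 0.0857 0.0789 0.0373 ang 0.41
420,271 [ 0.6739 -0.1087  0.137 ] level frame 0.0537 0.0811 0.022 ang 0.389
446,278 [ 0.71   -0.12    0.1534] level frame 0.0895 0.069 0.0384 ang 0.405
290,401 [ 0.6771 -0.2299  0.0985] level frame 0.0543 -0.0401 -0.0165 ang -0.294
270,401 [ 0.6832 -0.2493  0.1137] level frame 0.0599 -0.0596 -0.0013 ang -0.022
317,248 [ 0.5609 -0.1057  0.1051] level frame -0.0593 0.0866 -0.0099 ang -2.976
345,262 [ 0.5912 -0.105   0.1058] level frame -0.0289 0.0866 -0.0092 ang -2.834
120,353 [ 0.562  -0.2775  0.1044] level frame -0.0619 -0.0852 -0.0106 ang -2.971
150,373 [ 0.5945 -0.2767  0.1044] level frame -0.0294 -0.0851 -0.0106 ang -2.796
180,343 [ 0.5856 -0.2464  0.1073] level frame -0.0376 -0.0546 -0.0077 ang -2.94
```

The bowl is at about 0.40 rad with the card on it, so step 1 should be met. But the card stays level in the grip and touches only at its back edge, which widens the front gap. I'll back off to level, loosen the fingers around the fin, and press on the plate with the fingertips so the card can lie flush on the tilting rim.

Call:
drive_tool(
  commands="1 -0.06 0 0.03 0; 1 -0.12 0 0.07 0; 1 -0.18 0 0.1 0; 1 -0.24 0 0.14 0; 1 -0.29 0 0.17 0; 1 -0.34 0 0.19 0; 1 -0.34 0 0.19 0; 1 -0.34 0 0.19 0",
)

```text
t: 7.83
tool_pos: [0.5829, -0.1907, 0.1281]
tool_rot: [-0.019, 1.57, 0.019]
contact_force: [0.6, 0.2, -0.2]
opening: 0.0115
```

```bash
python3 -c "
from h import *
snap('scene','s6');crop('s6',150,110,340,320,3)"
python3 go.py 0.582 -0.192 0.128 0.022; python3 ang.py s6 440,318 350,360 320,240 120,340
```

```text
t 7.88 tcp [ 0.5829 -0.1908  0.1281] yaw 0.0237 tilt [-1.    -0.     0.001] F [-0.21 -0.34 -0.29] T [-0.041 -0.154 -0.016] open 0.0114
units [ 0.001 -0.031 -0.023] turn 0.019
440,318 [ 0.6973 -0.1139  0.1118] level frame 0.077 0.0754 -0.0032 ang -0.042
350,360 [ 0.6538 -0.1591  0.0789] level frame 0.0325 0.0312 -0.0361 ang -0.837
320,240 [ 0.5707 -0.1101  0.1184] level frame -0.0496 0.0821 0.0034 ang 3.073
120,340 [ 0.5665 -0.2781  0.1176] level frame -0.0574 -0.0858 0.0026 ang 3.096
```

View pics/s6_c150_110.png

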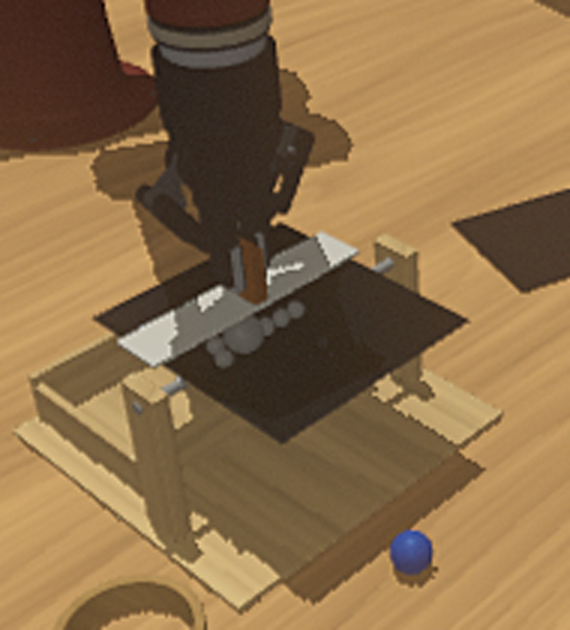

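Call:
drive_tool(
  commands="0.75 0 0 0 0; 0.6 0 0 0 0; 0.6 0 0 0 0; 0.6 0 0 0 0; 0.6 0 0 -0.1 0; 0.6 0 0 -0.2 0; 0.6 0.1 0 -0.2 0; 0.6 0.15 0 -0.2 0",
  newtons=20,
)

```text
t: 8.55
tool_pos: [0.5742, -0.191, 0.1215]
tool_rot: [-0.018, 1.571, 0.018]
contact_force: [-0.0, 0.9, 0.3]
opening: 0.0173
```

```bash
python3 -c "
from h import *
snap('scene','s7');crop('s7',180,160,280,240,7)
crop('s7',150,110,340,320,3)"
python3 go.py 0.582 -0.192 0.128 0.022; python3 ang.py s7 440,318 350,360 320,240 120,340
```

```text
t 8.6 tcp [ 0.574  -0.1908  0.1209] yaw 0.0234 tilt [-1.     0.001 -0.001] F [-0.82  0.19  0.03] T [0.046 0.063 0.028] open 0.017
units [-0.177 -0.034  0.2  ] turn 0.017
440,318 [ 0.6983 -0.1149  0.1127] level frame 0.0779 0.0744 -0.0023 ang -0.029
350,360 [ 0.6576 -0.1622  0.0826] level frame 0.0362 0.028 -0.0324 ang -0.729
320,240 [ 0.5683 -0.1082  0.1165] level frame -0.0519 0.084 0.0015 ang 3.112
120,340 [ 0.558  -0.2737  0.1109] level frame -0.0658 -0.0812 -0.0041 ang -3.08
```

View pics/s7_c180_160.png

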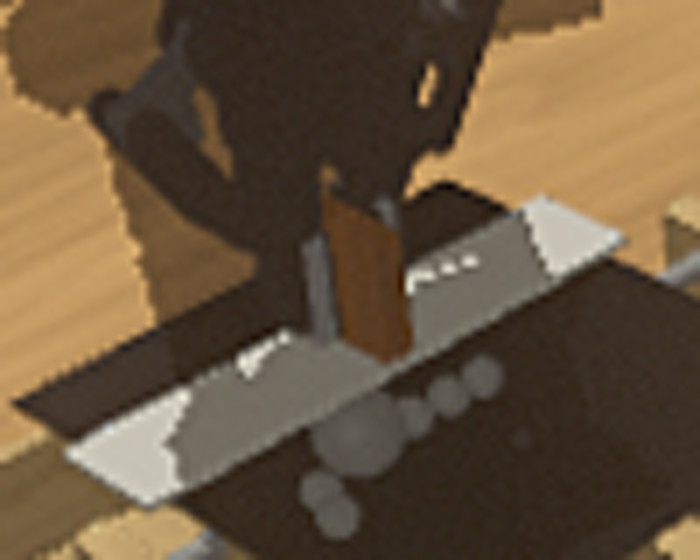

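Bowl level, the card still flat on the rim, and the fingers loosely astride the fin (crop 365,270). Pressing with the tips to about 0.4 rad, then check.

Call:
drive_tool(
  commands="0.6 0.05 0 0 0; 0.6 0.1 0 0 0; 0.6 0.15 0 0 0; 0.6 0.2 0 0 0; 0.6 0.26 0 0.01 0; 0.6 0.32 0 0.02 0; 0.6 0.37 0 0.03 0; 0.6 0.4 0 0.04 0",
  newtons=20,
)

```text
t: 9.27
tool_pos: [0.576, -0.191, 0.1056]
tool_rot: [-0.019, 1.571, 0.019]
contact_force: [-1.9, -1.0, 1.5]
opening: 0.0171
```

```bash
python3 -c "
from h import *
snap('scene','s8')
crop('s8',150,110,340,320,3)"
python3 go.py 0.582 -0.192 0.128 0.022; python3 ang.py s8 440,278 320,255 340,270 120,358 150,373
```

```text
t 9.32 tcp [ 0.576  -0.191   0.1054] yaw 0.0236 tilt [-1.     0.    -0.001] F [-0.94 -0.5   1.34] T [-0.141  0.195 -0.01 ] open 0.0173
units [-0.565 -0.029  0.149] turn 0.018
440,278 [ 0.693  -0.1087  0.14  ] level frame 0.0728 0.0807 0.025 ang 0.33
320,255 [ 0.4407 -0.0079 -0.0007] level frame -0.1773 0.1871 -0.1157 ang -2.563
340,270 [ 0.6015 -0.1188  0.1102] level frame -0.0189 0.0726 -0.0048 ang -2.891
120,358 [ 0.5383 -0.2658  0.0812] level frame -0.0854 -0.0729 -0.0338 ang -2.765
150,373 [ 0.6009 -0.2803  0.1099] level frame -0.023 -0.0888 -0.0051 ang -2.925
```

View pics/s8_c150_110.png

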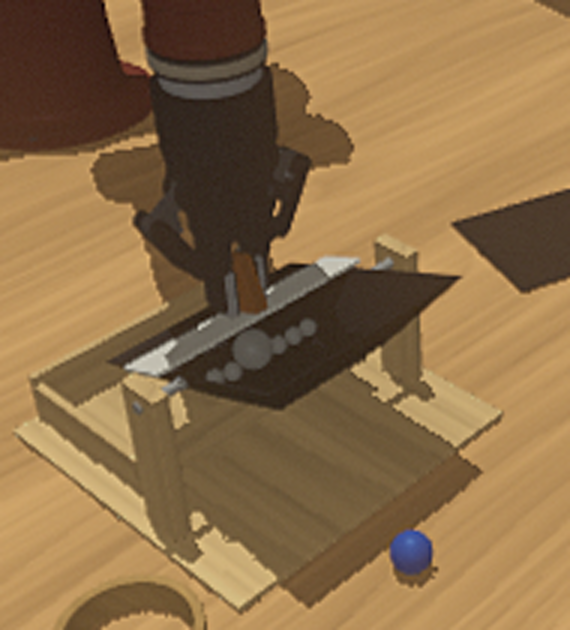

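```bash
cat > cm.py <<'E'
from h import *
import sys
def an(tag):
    im=cv2.imread(f'pics/{tag}.png').astype(int);d=np.load(f'pics/{tag}.npy')
    c=ctrl.camera_info('scene');K,T=c['K'],c['T']
    v,u=np.mgrid[0:400,0:640];P=np.stack([(u-K[0,2])/K[0,0]*d,(v-K[1,2])/K[1,1]*d,d,np.ones_like(d)],-1)@T.T
    q=P[...,:3]-np.array([.622,-.191,.115]);cc,s=np.cos(.022),np.sin(.022)
    X=cc*q[...,0]+s*q[...,1];Y=-s*q[...,0]+cc*q[...,1];Z=q[...,2]
    br=im.mean(-1);sat=im.max(-1)-im.min(-1)
    # bowl angle: side wall rims dark near Y=+81 edge, use X>0.01
    # back part: max Z points vs X 
    dark=(br<70)&(abs(Y)<.09)&(X>.05)&(X<.1)
    import numpy.linalg as la
    # far-side rim edge (largest Y) per X bin
    A=[]
    for x0 in np.arange(.0,.09,.006):
        m=(br<75)&(X>x0)&(X<x0+.006)&(abs(Y-.079)<.006)&(Z>-.02)
        if m.sum(): A.append((x0+.003,np.percentile(Z[m],90)))
    A=np.array(A);print('rim far edge ang',[round(float(np.arctan2(z,x)),2) for x,z in A if x>.04])
    m=(sat<40)&(br>75)&(abs(Y)<.1)&(abs(X+.04)<.04)&(abs(Z)<.06)&(abs(Y)>.02)
    p=np.stack([X[m],Y[m],Z[m]],-1);
    for _ in range(3):
        w=np.c_[p[:,:2],np.ones(len(p))];co=la.lstsq(w,p[:,2],rcond=None)[0];r=p[:,2]-w@co;p=p[abs(r)<2*r.std()+1e-4]
    th=np.arctan(co[0]);print('card tilt',th.round(3),'cross',co[1].round(3),'n',len(p),'resid',r.std().round(4))
    xs=p[:,0]*np.cos(th)+p[:,2]*np.sin(th)
    zs=-p[:,0]*np.sin(th)+p[:,2]*np.cos(th)
    print('in card-tilt frame about pivot: x',np.percentile(xs,[1,50,99]).round(4),'z top',np.median(zs).round(4),'y',np.percentile(p[:,1],[.5,99.5]).round(4))
    for s_ in (-1,1):
        k=(p[:,1]*s_>.06); 
        if k.sum(): print(' side',s_,np.percentile(xs[k],[2,98]).round(4))
an(sys.argv[1])
E
python3 cm.py s6;python3 cm.py s7;python3 cm.py s8
```

```text
rim far edge ang [-0.01, 0.0, 0.02, -0.0, 0.01, 0.0, -0.0, 0.0]
card tilt -0.01 cross 0.001 n 763 resid 0.001
in card-tilt frame about pivot: x [-0.0584 -0.0366 -0.018 ] z top 0.0033 y [-0.0892  0.0893]
 side -1 [-0.0572 -0.0186]
 side 1 [-0.0579 -0.0189]
rim far edge ang [0.04, 0.03, 0.04, 0.04, 0.04, 0.05, 0.04, 0.04]
card tilt 0.019 cross 0.0 n 738 resid 0.0012
in card-tilt frame about pivot: x [-0.059  -0.037  -0.0183] z top 0.0031 y [-0.0892  0.0896]
 side -1 [-0.0574 -0.0188]
 side 1 [-0.0579 -0.0193]
rim far edge ang [0.37, 0.36, 0.36, 0.35, 0.35, 0.36, 0.36, 0.38]
card tilt 0.361 cross 0.003 n 476 resid 0.0031
in card-tilt frame about pivot: x [-0.0584 -0.0338 -0.002 ] z top 0.0039 y [-0.0898  0.0904]
 side -1 [-0.0578 -0.0018]
 side 1 [-0.0584 -0.0139]
```

The card now lies flush: tilt 0.36 against bowl 0.36, front edge 35 mm in from the lip, no slip. Continue to 0.8.

Call:
drive_tool(
  commands="0.6 0.05 0 0.01 0; 0.6 0.1 0 0.03 0; 0.6 0.15 0 0.06 0; 0.6 0.2 0 0.08 0; 0.6 0.25 0 0.11 0; 0.6 0.3 0 0.14 0; 0.6 0.34 0 0.165 0; 0.6 0.37 0 0.185 0",
  newtons=20,
)

```text
t: 9.98
tool_pos: [0.5837, -0.1908, 0.0909]
tool_rot: [-0.018, 1.571, 0.019]
contact_force: [-3.5, -0.4, 2.9]
opening: 0.017
```

```bash
python3 -c "
from h import *
snap('scene','s9')
crop('s9',150,110,340,320,3)"
python3 go.py 0.582 -0.192 0.128 0.022; python3 cm.py s9
```

```text
t 10.03 tcp [ 0.5838 -0.1908  0.0909] yaw 0.0236 tilt [-1.  0.  0.] F [-3.45 -0.37  1.5 ] T [-0.186  0.521 -0.004] open 0.0171
units [-0.929 -0.029 -0.046] turn 0.018
rim far edge ang [0.82, 0.78]
card tilt 0.647 cross -0.001 n 11 resid 0.0004
in card-tilt frame about pivot: x [-0.0207 -0.0172 -0.0007] z top 0.0002 y [-0.0952 -0.0706]
 side -1 [-0.0206 -0.0007]
```

View pics/s9_c150_110.png

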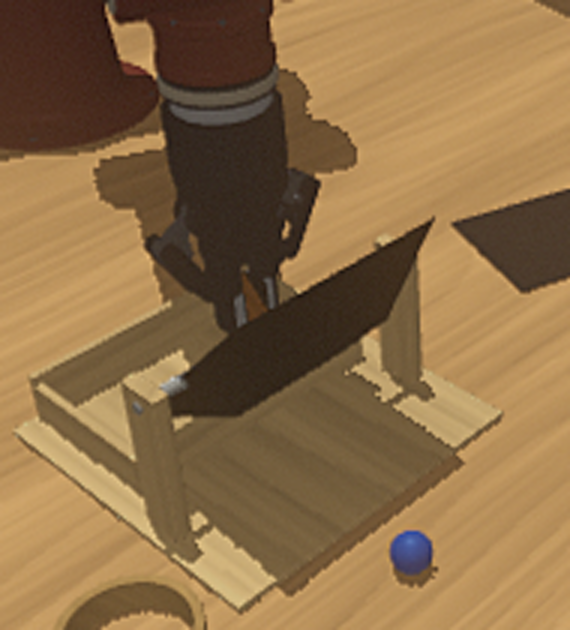

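The bowl is at about 0.8 rad. Holding it there.

Call:
drive_tool(
  commands="0.6 0.01 0 0.005 0; 0.6 0.02 0 0.01 0; 0.6 0.02 0 0.01 0; 0.6 0.02 0 0.01 0; 0.6 0.02 0 0.01 0; 0.6 0.02 0 0.01 0; 0.6 0.02 0 0.01 0; 0.6 0.02 0 0.01 0",
)

```text
t: 10.7
tool_pos: [0.5841, -0.1908, 0.0905]
tool_rot: [-0.019, 1.57, 0.018]
contact_force: [-3.0, 0.4, 3.9]
opening: 0.0172
```

Call:
drive_tool(
  commands="0.6 0 0 0 0; 0.6 0 0 0 0; 0.6 0 0 0 0; 0.6 0 0 0 0; 0.6 0 0 0 0; 0.6 0 0 0 0; 0.6 0 0 0 0; 0.6 0 0 0 0",
)

```text
t: 11.37
tool_pos: [0.5841, -0.1908, 0.0905]
tool_rot: [-0.019, 1.57, 0.018]
contact_force: [-3.8, 0.0, 3.8]
opening: 0.0169
```

Call:
drive_tool(
  commands="0.6 0 0 0 0; 0.6 0 0 0 0; 0.6 0 0 0 0; 0.6 0 0 0 0; 0.6 0 0 0 0; 0.6 0 0 0 0; 0.6 0 0 0 0; 0.6 0 0 0 0",
)

```text
t: 12.03
tool_pos: [0.5841, -0.1908, 0.0905]
tool_rot: [-0.019, 1.57, 0.018]
contact_force: [-2.4, -0.5, 4.1]
opening: 0.0168
```

Call:
drive_tool(
  commands="0.6 0 0 0 0; 0.6 0 0 0 0; 0.6 0 0 0 0; 0.6 0 0 0 0; 0.6 0 0 0 0; 0.6 0 0 0 0; 0.6 0 0 0 0; 0.6 0 0 0 0",
)

```text
t: 12.7
tool_pos: [0.5841, -0.1908, 0.0904]
tool_rot: [-0.019, 1.571, 0.018]
contact_force: [-1.5, 0.5, 3.5]
opening: 0.017
```

```bash
python3 -c "
from h import *
snap('scene','s10')
crop('s10',150,110,340,320,3)
snap('top','t10');crop('t10',335,145,455,280,4.4)"
python3 go.py 0.582 -0.192 0.128 0.022; python3 cm.py s10
```

```text
t 12.8 tcp [ 0.584  -0.1908  0.0904] yaw 0.0235 tilt [-1. -0.  0.] F [-1.95 -1.    4.3 ] T [-0.042  0.335 -0.069] open 0.0168
units [-0.94  -0.029 -0.052] turn 0.018
rim far edge ang [0.84]
card tilt 0.614 cross -0.046 n 12 resid 0.0005
in card-tilt frame about pivot: x [-0.0211 -0.0105 -0.0007] z top -0.0006 y [-0.0916 -0.0694]
 side -1 [-0.021  -0.0008]
```

View pics/s10_c150_110.png

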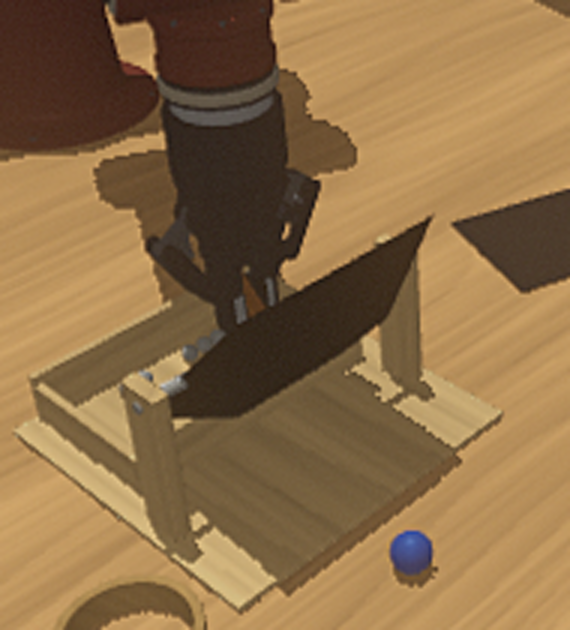

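View pics/t10_c335_145.png

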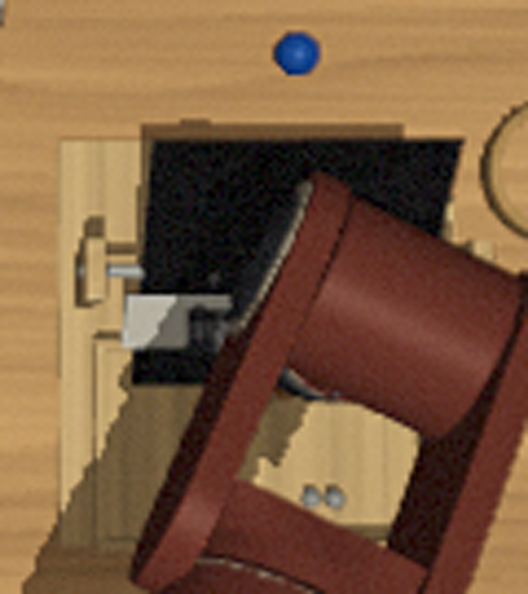

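```bash
python3 -c "
from h import *
crop('s10',150,190,250,270,8)"
```

```text
(no output)
```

View pics/s10_c150_190.png

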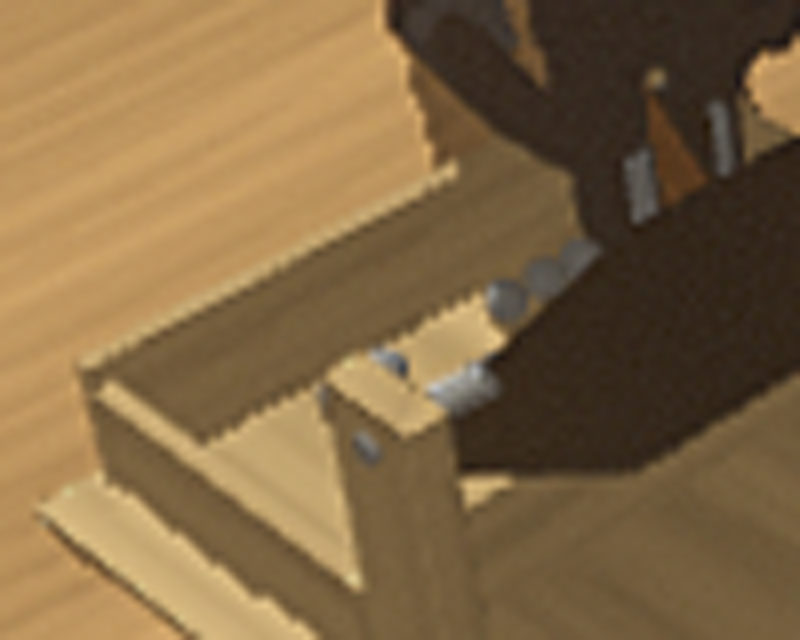

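Five small balls are visible in the tray (crop 508,300; 545,275; 580,260; 390,362; and part of one at 325,395). Letting the bowl come back slowly.

Call:
drive_tool(
  commands="0.6 -0.05 0 -0.025 0; 0.6 -0.1 0 -0.055 0; 0.6 -0.15 0 -0.085 0; 0.6 -0.2 0 -0.11 0; 0.6 -0.25 0 -0.135 0; 0.6 -0.3 0 -0.16 0; 0.6 -0.35 0 -0.18 0; 0.6 -0.39 0 -0.195 0",
)

```text
t: 13.47
tool_pos: [0.5765, -0.1909, 0.1063]
tool_rot: [-0.018, 1.57, 0.019]
contact_force: [-0.5, -0.4, 1.1]
opening: 0.0171
```

Call:
drive_tool(
  commands="0.6 -0.05 0 -0.01 0; 0.6 -0.1 0 -0.02 0; 0.6 -0.15 0 -0.03 0; 0.6 -0.2 0 -0.04 0; 0.6 -0.26 0 -0.04 0; 0.6 -0.32 0 -0.04 0; 0.6 -0.37 0 -0.04 0; 0.6 -0.4 0 -0.04 0",
)

```text
t: 14.13
tool_pos: [0.5747, -0.191, 0.1223]
tool_rot: [-0.019, 1.57, 0.018]
contact_force: [0.2, 0.6, -1.1]
opening: 0.0174
```

```bash
python3 -c "
from h import *
snap('scene','s11')
crop('s11',150,110,340,320,3)"
python3 go.py 0.582 -0.192 0.128 0.022; python3 cm.py s11
```

```text
t 14.18 tcp [ 0.5748 -0.1911  0.1225] yaw 0.0235 tilt [-1.    -0.     0.001] F [ 0.2  -0.45  0.45] T [-0.026  0.008  0.009] open 0.0174
units [-0.137 -0.027  0.179] turn 0.018
rim far edge ang [0.02, 0.01, -0.01, -0.01, -0.0, 0.01, 0.01, 0.0]
card tilt -0.005 cross 0.0 n 741 resid 0.0009
in card-tilt frame about pivot: x [-0.0579 -0.036  -0.0177] z top 0.0037 y [-0.089   0.0889]
 side -1 [-0.0571 -0.0179]
 side 1 [-0.057  -0.0189]
```

View pics/s11_c150_110.png

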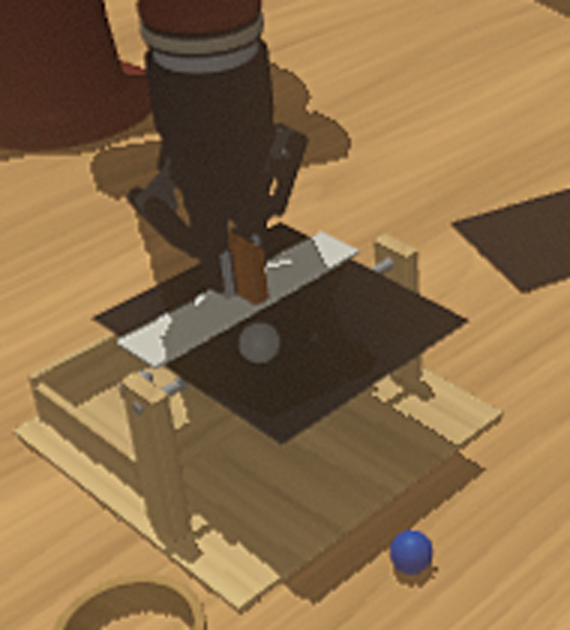

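The bowl is level and only the large ball is left in it (crop 259,343). The card lies flat on the rim. Re-centre and grip the fin.

Call:
drive_tool(
  commands="0.6 -0.08 0 0 0; 0.6 -0.12 0 0.1 0; 0.6 -0.12 0 0.22 0; 0.6 -0.12 0 0.22 0; 1 -0.12 0 0.22 0; 1 -0.12 0 0.22 0; 1 -0.12 0 0.22 0; 1 -0.12 0 0.22 0",
  newtons=30,
)

```text
t: 14.85
tool_pos: [0.5836, -0.1908, 0.1269]
tool_rot: [-0.019, 1.57, 0.018]
contact_force: [1.6, -0.3, 1.2]
opening: 0.0116
```

Call:
drive_tool(
  commands="1 0 0 0 0; 1 0 0 0 0; 1 -0.2 0 0 0; 1 -0.5 0 0 0; 1 -0.9 0 0 0; 1 -1.3 0 0 0; 1 -1.6 0 0 0; 1 -1.8 0 0 0",
  newtons=30,
)

```text
t: 15.52
tool_pos: [0.584, -0.1912, 0.2015]
tool_rot: [-0.02, 1.568, 0.017]
contact_force: [0.0, -0.3, -0.8]
opening: 0.0121
```

```bash
python3 -c "
from h import *
snap('scene','s12')
crop('s12',150,110,340,320,3)"
python3 go.py 0.586 0.1997 0.2 -0.306
```

```text
t 15.57 tcp [ 0.5846 -0.1914  0.2027] yaw 0.0236 tilt [-1.    -0.002  0.004] F [1.36 0.1  0.26] T [-0.006 -0.047  0.031] open 0.0114
units [0.047 9.774 0.266] turn 3.777
```

View pics/s12_c150_110.png

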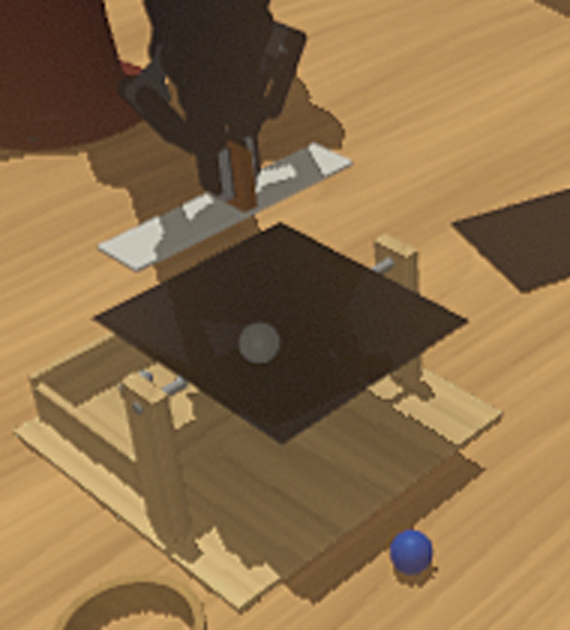

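The card is lifted level. Carrying it back to the mat.

Call:
drive_tool(
  commands="1 0 0.3 0 0.1; 1 0 0.9 0.03 0.4; 1 0 1.6 0.05 0.7; 1 0 2.3 0.07 1; 1 0 3 0.09 1.3; 1 0 3.7 0.1 1.6; 1 0 4.4 0.12 1.9; 1 0 5 0.14 2.1",
)

```text
t: 16.23
tool_pos: [0.5836, 0.011, 0.1981]
tool_rot: [0.126, 1.568, -0.126]
contact_force: [0.3, 0.4, -0.7]
opening: 0.0118
```

```bash
python3 go.py 0.586 0.1997 0.08 -0.306
```

```text
t 16.23 tcp [0.5836 0.011  0.1981] yaw -0.1603 tilt [-1.     0.    -0.001] F [ 0.35  0.4  -0.74] T [-0.001 -0.028  0.07 ] open 0.0118
units [ 2.954  4.666 -0.689] turn 1.669
```

Call:
drive_tool(
  commands="1 0 0.7 -0.1 0.3; 1 0.2 1.4 -0.2 0.6; 1 0.5 2.1 -0.3 0.9; 1 1 2.8 -0.4 1.2; 1 1.5 3.5 -0.5 1.5; 1 2 4.1 -0.6 1.67; 1 2.5 4.5 -0.66 1.67; 1 2.8 4.66 -0.69 1.67",
)

```text
t: 16.9
tool_pos: [0.5846, 0.1995, 0.0836]
tool_rot: [0.237, 1.562, -0.239]
contact_force: [-1.0, -0.2, -1.1]
opening: 0.0115
```

```bash
python3 -c "
from h import *
snap('scene','s13')
crop('s13',280,110,420,215,5)"
python3 go.py 0.586 0.1997 0.016 -0.306
```

```text
t 16.95 tcp [0.5833 0.1991 0.0815] yaw -0.303 tilt [-1.    -0.003 -0.007] F [-2.36 -0.49 -2.63] T [-0.004  0.097 -0.024] open 0.0118
units [1.636 0.04  0.071] turn 0.034
```

View pics/s13_c280_110.png

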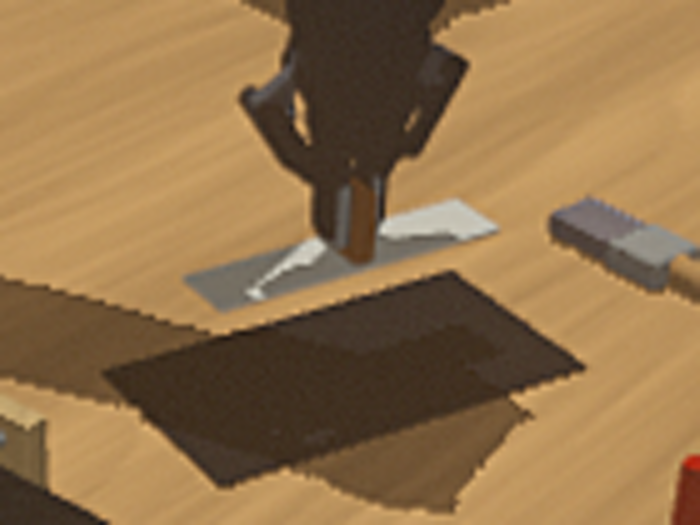

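The card hangs level over the mat. Lower it.

Call:
drive_tool(
  commands="1 0.3 0 0 0; 1 0.7 0 0 0; 1 1.05 0 0 0; 1 1.3 0 0 0; 1 1.45 0 0 0; 1 1.55 0 0 0; 1 1.6 0 0 0; 1 1.6 0 0 0",
)

```text
t: 17.62
tool_pos: [0.5868, 0.1975, 0.0228]
tool_rot: [0.24, 1.557, -0.24]
contact_force: [0.2, 0.3, -0.3]
opening: 0.012
```

Call:
drive_tool(
  commands="1 0 0 0 0; 1 0.02 0 0 0; 1 0.04 0 0 0; 1 0.04 0 0 0",
)

```text
t: 17.95
tool_pos: [0.5869, 0.1978, 0.0215]
tool_rot: [0.24, 1.557, -0.239]
contact_force: [-0.6, 0.3, -0.5]
opening: 0.0117
```

```bash
python3 go.py 0.586 0.1997 0.015 -0.306
```

```text
t 17.95 tcp [0.5869 0.1978 0.0215] yaw -0.3053 tilt [-1.     0.     0.001] F [-0.63  0.29 -0.48] T [-0.004 -0.021 -0.001] open 0.0117
units [ 0.161  0.039 -0.035] turn 0.008
```

Call:
drive_tool(
  commands="1 0.04 0 0 0; 1 0.08 0 0 0; 1 0.11 0 0 0; 1 0.14 0 0 0; 1 0.15 0 0 0; 1 0.15 0 0 0",
)

```text
t: 18.45
tool_pos: [0.5866, 0.1977, 0.0151]
tool_rot: [0.24, 1.558, -0.24]
contact_force: [-0.2, -0.1, -0.6]
opening: 0.0114
```

```bash
python3 -c "
from h import *
snap('scene','s14')
crop('s14',280,110,420,215,5)"
python3 go.py 0.586 0.1997 0.015 -0.306
```

```text
t 18.5 tcp [0.5867 0.1977 0.0151] yaw -0.3054 tilt [-1. -0. -0.] F [ 0.34  0.38 -0.76] T [-0.007  0.008  0.007] open 0.0118
units [ 0.001  0.043 -0.031] turn 0.006
```

View pics/s14_c280_110.png

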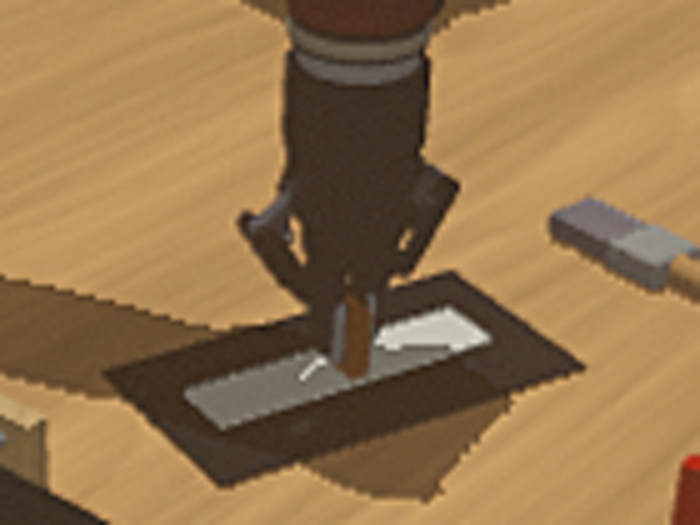

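The card is at mat level, centred on it. A touch lower, then release and retreat.

Call:
drive_tool(
  commands="1 0.02 0 0 0; 1 0.03 0 0 0; 0.7 0.03 0 0 0; 0.4 0.03 0 0 0; 0 0.03 0 0 0; -0.4 0.03 0 0 0; -0.4 0.03 0 0 0; -0.4 0.03 0 0 0",
)

```text
t: 19.17
tool_pos: [0.5866, 0.1977, 0.0139]
tool_rot: [0.24, 1.558, -0.24]
contact_force: [-0.4, 0.1, -0.1]
opening: 0.06
```

Call:
drive_tool(
  commands="-0.4 -0.3 0 0 0; -0.4 -0.8 0 0 0; -0.4 -1.5 0 0 0; -0.4 -2.2 0 0 0; -0.4 -3 0 0 0; -0.4 -3.8 0 0 0; -0.4 -4.4 0 -0.3 0; -0.4 -4.8 0 -0.8 0",
)

```text
t: 19.83
tool_pos: [0.5583, 0.2072, 0.2112]
tool_rot: [0.242, 1.551, -0.239]
contact_force: [-0.3, 1.3, 1.3]
opening: 0.0596
```

Call:
drive_tool(
  commands="-0.4 0 0.6 -0.6 0; -0.4 0 1.2 -1.2 0; -0.4 0 1.8 -1.8 0; -0.4 0 2.4 -2.4 0; -0.4 0 3 -3 0; -0.4 0 3.5 -3.5 0; -0.4 0 4 -3.8 0; -0.4 0 4 -3.8 0",
)

```text
t: 20.5
tool_pos: [0.4576, 0.409, 0.2071]
tool_rot: [0.238, 1.558, -0.235]
contact_force: [-0.3, -0.8, 0.2]
opening: 0.0595
```

```bash
python3 -c "
from h import *
snap('scene','s15')
im,d=snap('top','t15');crop('t15',335,145,455,280,4.4)
for p in [(235,210),(245,214),(260,225),(275,231)]: print(pt('top',d,*p))"
python3 go.py; python3 cm.py s15
```

```text
[0.60709099 0.24808577 0.00658136]
[0.59653327 0.21965013 0.00630067]
[0.5668261  0.17631743 0.00774153]
[0.55116092 0.13457123 0.00349246]
t 20.6 tcp [0.459  0.4061 0.2067] yaw -0.3038 tilt [-1.     0.     0.001] F [ 0.52 -0.5  -0.08] T [-0.034 -0.002 -0.055] open 0.0601
rim far edge ang [-0.01, 0.0, -0.0, -0.01, 0.01, -0.0, 0.01, -0.0]
card tilt 0.771 cross 0.0 n 29 resid 0.0045
in card-tilt frame about pivot: x [-0.044  -0.0185 -0.001 ] z top -0.0012 y [-0.0945  0.0964]
 side -1 [-0.0027 -0.001 ]
 side 1 [-0.0029 -0.0015]
```

View pics/t15.png

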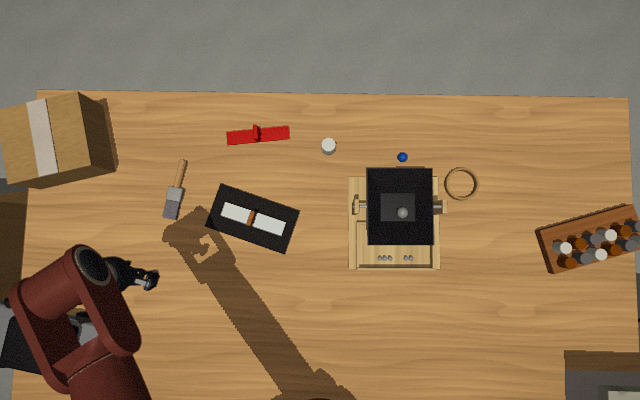

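View pics/t15_c335_145.png

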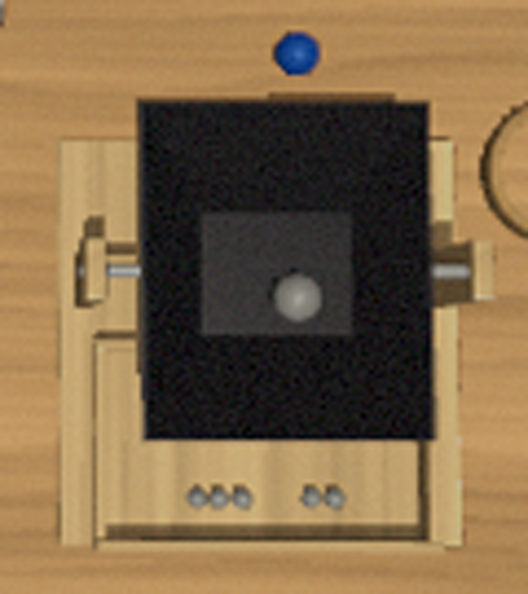

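View pics/s15.png

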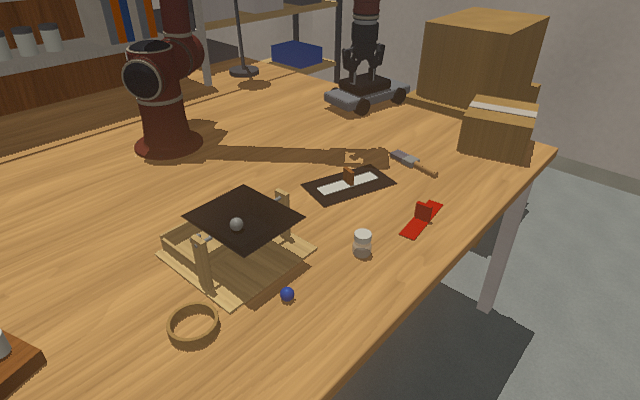

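The five small balls lie in the tray (crop y 497). The large ball is on the bowl floor (297,297) and the bowl is level. The card is flat on the mat, and the jar, tape and brush are unmoved. Handing in.

```bash
python3 -c "
from station import ctrl
print(ctrl.finish_job())"
```

```text
the job is handed in; nothing more can be done
None
```

The job is done and handed in after about 21 s on the robot's clock; the interface reports no verdict.

**What I did:** I gripped the card by its fin, laid it across the pouring side of the rim and pressed the bowl down. It stayed level in the grip, so only its back edge touched. I let the bowl up, loosened the fingers around the fin and pressed on the plate with the fingertips instead. The card then lay flush on the rim, with its front edge about 35 mm in from the lip. I tipped the bowl to about 0.8 rad, held it there for nearly 3 s, let it back level, gripped the card again and laid it on the mat.

**Last checks, from the pictures:**
- **Small balls:** all five are in the tray.
- **Large ball:** it is on the bowl floor.
- **Bowl:** it is level, within about 0.01 rad.
- **Card:** it lies flat near the middle of the mat, its top 6–8 mm above the table at three of four depth points. The fourth read 3.5 mm, probably because it fell on the mat beside the card.
- **Jar, tape and brush:** they look unmoved by eye against the first picture; I did not measure them.
- **Gripper:** it is clear of everything.

**Not confirmed:**
- **Step 1:** I judged it met from the bowl angle (about 0.40 rad on the first press, 0.36 rad and more on the second), since the contact force between card and bowl cannot be read directly.
- **Card position at full tilt:** too few card pixels were visible at 0.8 rad for a good measurement. Its position was unchanged once the bowl was level again.

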